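Pour the white grinding balls from their compartment into the grinding jar

ROBOT

A 7-joint arm with a two-finger parallel gripper is mounted at the origin on a cart in front of the work surface, level with it; the furniture and walls round the work are solid. World frame = base frame: x ahead of the robot, y to its left, z up, the work surface at z = 0. Lengths are in m, angles in rad, forces in N, time in s.
With the tool pointing down it reaches from about 0.425 to 0.875 m from the base axis. Payload 8.4 kg.
Tool frame: the origin (TCP) lies midway between the tips of the shut fingers; the grasp point (between the pads) lies 19 mm behind it; y points along the fingers, x is the direction in which the jaws open and shut, and the axes are right-handed (so a half turn about y gives the same grasp; the last joint's range is limited). The gripper opens to 87 mm and grips with 3 to 60 N. Pads are 19 mm wide; open, the fingers measure 117 mm over their backs; the gripper's body (75 mm by 190 mm) begins 51 mm behind the grasp point.
Start: joints at [-1.221, 0.333, 0.04, 1.465, -0.013, 1.343, -0.059], TCP at [0.282, 0.586, 0.223] pointing down, gripper open.
Joint ranges: [-2.58, 2.58], [-0.38, 2.09], [-1.3, 1.39], [0.25, 2.4], [-1.5, 4.64], [0.08, 2.09], [-2.65, 2.65]. Speed limits (rad/s): [2.22, 2.22, 2.79, 2.79, 3.14, 3.14, 3.14].

INTERFACE

Orientations are given as a 3x3 rotation matrix whose columns are the frame's x, y, z axes.
In Python, from workcell import get_obs, snapshot, get_calibration, sign_off gives the robot as it stands. The module is installed in compiled form; this text tells all that it offers.
- The arm moves only by the tool servo_tool, never from a script. Its argument "steps" is text: rows parted by semicolons, each of 7 numbers parted by spaces: the turn, a rotation vector about the tool's x, y, z as a fraction of full scale, then the shift along the tool's x, y, z as a fraction of full scale, then the closure in counts, from 0 (fully open) to 255 (shut). A call has 1 to 20 rows; each row shifts and turns the commanded pose from where the row before left it, along the tool's axes as they then stand; what a row does not reach is not made up. Full scale, the value 1, is 0.3 m for a shift and 180 degrees for a turn. A row lasts 1/10 s, in which the tool goes at most 50 mm and 8.59 degrees, less where a joint would pass 70% of its speed; a pose out of reach is approached as far as the arm can. A call with a number of a shift or a turn outside -1 to 1 is refused whole. A call with a gripper value outside its range is refused whole. The fingers move at their own pace and stop on an object; "newtons" is the grip in N (left out, the last holds). Time passes only in rows, so rows that do not move let the fingers close. It gives the time, the measured TCP pose, the force and the opening at its end, in the units of the state.
- get_obs(): the state, without advancing time (a new reading comes with each control period).
- snapshot(name): name is "side" or "top" or "wrist"; returns (picture, depth): 400x640x3 uint8, red, green, blue; 400x640 float32, m along the optical axis (not along the pixel's ray), 0 where there is no reading.
- get_calibration(name): a dict with "K" (3x3 intrinsics, pixels), "k1" (the pictures are not rectified: a ray, as slopes to the right and down, at radius r is drawn at 1 + k1 r^2 times it, then the intrinsics apply), "rvec" (rotation vector, rad) and "tvec" (3), from world to camera coordinates, as OpenCV has them. Camera axes: x right, y down, z forward; pixel columns grow to the right and rows downward; lengths in m; the calibration is good to about 2 mm. A picture is of the moment at which its call begins: read the wrist's pose just before it. get_calibration takes no time and is no camera call; for the wrist camera it gives the pose at the moment of the call.
- sign_off(): hands the job in, once; it reports no verdict.
The state is a dict: "time": time; "joint_positions": joint angles; "dq": joint speeds; "tau": joint torques, N m; "tool_pos": TCP position; "tool_rot": TCP orientation; "contact_force": force on the tool from outside, world axes, zero at the start; "torque": the same for the moment, N m; "width": finger opening in m.
Only numpy, scipy, OpenCV 4.12 (cv2) and the standard library are available. Lean on these libraries where they do the work, as an engineer would, in place of code of your own. Each camera call takes 0.05 s, during which the arm holds its last target.

TASK

Pick up the blue pour box with the yellow stem and tip it toward the white balls' corner over the steel jar, so that all three white balls roll out into the jar and all the other balls stay in their own compartments. Then set the box back level on its round mat and let go. Do not touch the balls with the fingers, and leave the jar and the other things on the bench where they stand.

Things in the scene. Friction and masses are not known exactly. Their poses are not given: they have to be found in the camera images.
- pour_box: Blue open box with 2 x 2 compartments and a yellow stem; loose, about 0.3 kg empty. Origin at the centre of its underside, z up, x and y along its walls (dividers on its x and y axes); any yaw. 110 x 110 mm, walls and dividers 45 mm high, 3 mm thick. White balls lie in the +x +y compartment, steel in -x +y, amber in -x -y, black in +x -y.
- stem_grip (a point): Where to grip: on the axis of the yellow stem, 70 mm above the box's underside; axes as pour_box. The stem stands in the middle of the box, is 24 x 24 mm square with faces square to the box's x and y, and ends 88 mm above the underside. Grip it from above on either pair of faces, fingertips above the 45 mm walls.
- white_spout (a point): Floor edge at the tip of the white balls' spout: 59.4, 59.4, 23 mm in the box's frame. Each compartment has such an open spout at its outer corner, along the diagonal, 34 mm wide inside, cheeks 45 mm high, tip 84 mm from the box's axis. The floors rise from the stem (4 mm up) toward the spouts (23 mm up) at 13 degrees.
- box_middle (a point): Centre of the box, 25 mm above its underside. Level, the balls rest by the stem. Leaning the box toward a corner by well over 13 degrees (35 to 45 is ample) rolls out that corner's balls over its spout, while walls and dividers hold the others, which roll back when it is level; leaning it toward a flat side empties two compartments.
- mat: Round thin grey-green mat, diameter 180 mm, 3 mm thick, fixed to the bench; origin at the centre of its underside. The pour box stands on it, its centre within about 15 mm of the mat's centre.
- jar: Open round steel grinding jar, outside diameter 96 mm (99 at its two dark bands), 70 mm high, inside diameter 86 mm, inner floor 6 mm up; loose, about 0.9 kg. Origin at the centre of its underside.
- white_1_center (a point): Centre of a loose grinding ball, 16 mm diameter, 16 g. White ceramic; one of 3 of its kind, all in one compartment at the start.
- white_2_center (a point): Centre of a loose grinding ball, 16 mm diameter, 16 g. White ceramic; one of 3 of its kind, all in one compartment at the start.
- white_3_center (a point): Centre of a loose grinding ball, 16 mm diameter, 16 g. White ceramic; one of 3 of its kind, all in one compartment at the start.
- steel_1_center (a point): Centre of a loose grinding ball, 16 mm diameter, 16 g. Bright steel; one of 2 of its kind, all in one compartment at the start.
- steel_2_center (a point): Centre of a loose grinding ball, 16 mm diameter, 16 g. Bright steel; one of 2 of its kind, all in one compartment at the start.
- amber_1_center (a point): Centre of a loose grinding ball, 16 mm diameter, 16 g. Amber-brown; one of 2 of its kind, all in one compartment at the start.
- amber_2_center (a point): Centre of a loose grinding ball, 16 mm diameter, 16 g. Amber-brown; one of 2 of its kind, all in one compartment at the start.
- black_1_center (a point): Centre of a loose grinding ball, 16 mm diameter, 16 g. Black; one of 2 of its kind, all in one compartment at the start.
- black_2_center (a point): Centre of a loose grinding ball, 16 mm diameter, 16 g. Black; one of 2 of its kind, all in one compartment at the start.
- timer: White bench timer, 46 x 68 x 52 mm, stands near the jar; bystander. Origin at the centre of its underside.
- tape_roll: Roll of tan tape lying flat, diameter 98 mm, 20 mm high; bystander. Origin at the centre of its underside.
- bottle_red_2: Small amber bottle with a red cap, diameter 43 mm, 84 mm high; bystander. Origin at the centre of its underside.
- carousel_axis (a point): Foot of the axis of the tall cream pipette stand behind the work, fixed, 280 mm high, arms reaching up to 110 mm from the axis; not part of the job: keep arm and gripper clear of it.

How it is judged:
On the way, in this order (a step that is already met when the one before it is completed fails the run):
1. the box is off the mat, leaning by more than 15 degrees, close by the jar (angle between pour_box's own z axis and vertical above 0.26 rad and horizontal distance between box_middle and jar below 0.16 m and height (world z) of box_middle above 0.05 m), for 0.1 s.
2. all three white balls are in the jar, poured while the box is up off the bench (horizontal distance between each of white_1_center, white_2_center, white_3_center and jar below 0.043 m and z of white_1_center in the frame of jar between 0.005 and 0.065 m and z of white_2_center in the frame of jar between 0.005 and 0.065 m and z of white_3_center in the frame of jar between 0.005 and 0.065 m and height (world z) of box_middle above 0.05 m), for 0.2 s.
At the end, for the whole second after the job is handed in: All three white balls lie inside the jar (below its rim); every steel, amber and black ball is in its own compartment of the pour box; the box stands level (within 4.5 degrees) on its mat, its centre within 60 mm of the mat's centre, at rest and released; the jar stands upright (horizontal distance between each of white_1_center, white_2_center, white_3_center and jar below 0.043 m and z of white_1_center in the frame of jar between 0.005 and 0.065 m and z of white_2_center in the frame of jar between 0.005 and 0.065 m and z of white_3_center in the frame of jar between 0.005 and 0.065 m and x of each of steel_1_center, steel_2_center, amber_1_center, amber_2_center in the frame of pour_box below -0.004 m and y of each of steel_1_center, steel_2_center in the frame of pour_box above 0.004 m and distance between each of steel_1_center, steel_2_center, amber_1_center, amber_2_center, black_1_center, black_2_center and box_middle below 0.085 m and y of each of amber_1_center, amber_2_center, black_1_center, black_2_center in the frame of pour_box below -0.004 m and x of each of black_1_center, black_2_center in the frame of pour_box above 0.004 m and horizontal distance between pour_box and mat below 0.06 m and angle between each of pour_box, jar's own z axis and vertical below 0.08 rad and height (world z) of pour_box below 0.008 m and linear speed of pour_box below 0.02 m/s); the robot touches nothing.
It fails at once if a ball other than a white one leaves the pour box (distance between any of steel_1_center, steel_2_center, amber_1_center, amber_2_center, black_1_center, black_2_center and box_middle above 0.11 m).
It fails at once if the fingers touch a ball (contact force between the fingers and white_1 above 0.3 N or contact force between the fingers and white_2 above 0.3 N or contact force between the fingers and white_3 above 0.3 N or contact force between the fingers and steel_1 above 0.3 N or contact force between the fingers and steel_2 above 0.3 N or contact force between the fingers and amber_1 above 0.3 N or contact force between the fingers and amber_2 above 0.3 N or contact force between the fingers and black_1 above 0.3 N or contact force between the fingers and black_2 above 0.3 N).
It fails at once if the jar is shifted by more than 30 mm or tipped (distance of jar from where it was at the start of the episode above 0.03 m or angle between jar's own z axis and vertical above 0.25 rad).
It fails at once if the timer, tape roll or red-capped bottle is shifted by more than 25 mm (distance of any of timer, tape_roll, bottle_red_2 from where it was at the start of the episode above 0.025 m).
It also fails if it takes over 59 s, if anything falls off the work surface, if the arm or the gripper's body presses on something with over 40 N, if the wrist force passes 120 N, or if a joint passes its speed limit or range.

## Working session

There is one attempt and no reset: what is moved stays moved. The work goes in short steps, Python scripts to look and compute and a tool call to move; the robot and the scene stay as the last step left them, time stands still between calls to the robot, and variables do not carry over. Pictures are saved under pics/ and viewed, and the job is handed in when it is done.

Besides the shell and the picture viewer there is one more tool, called after "Emit:" as name(argument=value, ...) on one line, values as JSON. servo_tool: Moves the arm, as the interface text tells. Its arguments: {"type":"object","properties":{"steps":{"type":"string"},"newtons":{"type":"number"}},"required":["steps"]}

```bash
mkdir -p pics
python3 - <<'E'
from workcell import *
import cv2, numpy as np
o=get_obs(); print(o)
for n in ["side","top","wrist"]:
    c=get_calibration(n); print(n,c)
    p,d=snapshot(n); cv2.imwrite(f"pics/{n}0.png",p[:,:,::-1]); np.savez(f"{n}0.npz",p=p,d=d,**c)
E
```

```text
{'time': 0.0, 'joint_positions': array([-1.22121952,  0.33388521,  0.03986033,  1.46627773, -0.01344211,
        1.34326585, -0.05850309]), 'dq': array([ 0.0015282 ,  0.00064182,  0.00251081, -0.00037926,  0.00153653,
        0.001194  ,  0.00031254]), 'tau': array([ 3.99702731e-04, -6.56361437e+01,  1.33542269e+00, -4.03800273e+01,
       -5.98270982e-02,  4.47721104e-02,  1.66449863e-04]), 'tool_pos': array([0.28181622, 0.58521774, 0.2216725 ]), 'tool_rot': array([[ 4.33878789e-01, -6.26169632e-04, -9.00971034e-01],
       [ 9.00969885e-01, -1.44037661e-03,  4.33879237e-01],
       [-1.56941961e-03, -9.99998767e-01, -6.07888802e-05]]), 'contact_force': array([-0.58001105,  0.22225907,  1.1317843 ]), 'torque': array([-0.00621289, -0.0358172 ,  0.02795587]), 'width': 0.08701303214794932}
side {'K': array([[520.67016484,   0.        , 310.16982602],
       [  0.        , 520.67016484, 202.5292919 ],
       [  0.        ,   0.        ,   1.        ]]), 'k1': -0.12827375141515612, 'rvec': array([ 0.52905293, -2.68827302,  1.21641143]), 'tvec': array([0.54595781, 0.01097227, 1.40116855])}
top {'K': array([[383.92087986,   0.        , 329.45513928],
       [  0.        , 383.92087986, 204.32111682],
       [  0.        ,   0.        ,   1.        ]]), 'k1': 0.03182991759042675, 'rvec': array([ 2.12079653, -2.1085374 ,  0.18341842]), 'tvec': array([0.28001076, 0.48710946, 0.84592576])}
wrist {'K': array([[317.37106349,   0.        , 315.59390354],
       [  0.        , 317.37106349, 200.86043158],
       [  0.        ,   0.        ,   1.        ]]), 'k1': -0.0390497735250236, 'rvec': array([-2.4560364 , -1.54449642, -0.21016879]), 'tvec': array([-0.64954488, -0.03341635,  0.39041202])}
```

View pics/side0.png

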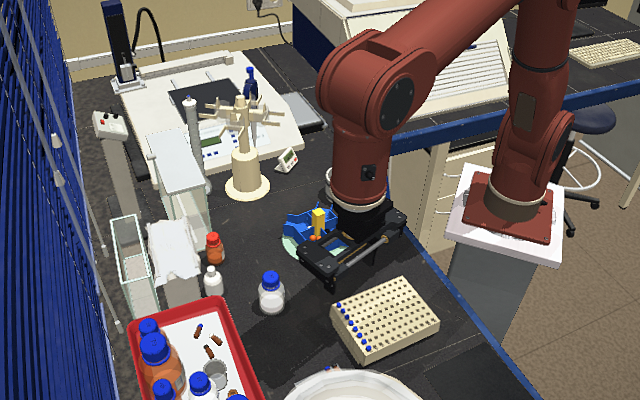

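View pics/top0.png

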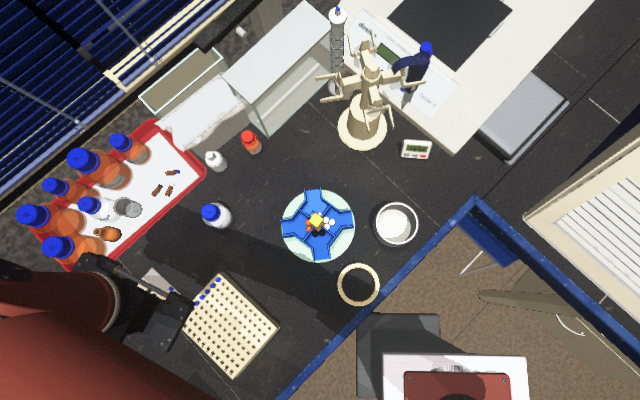

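View pics/wrist0.png

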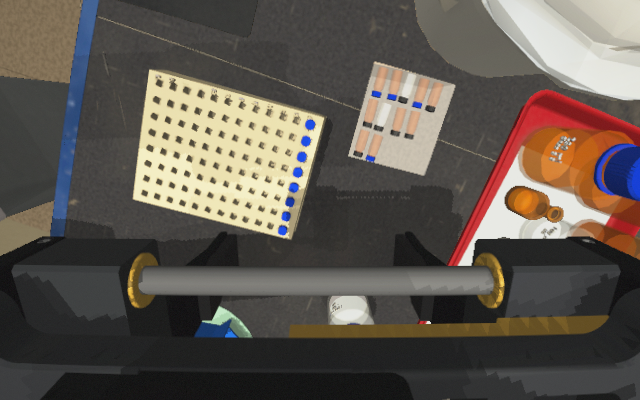

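```bash
cat > h.py <<'E'
import cv2, numpy as np
def ray(c,uv):
    K=c['K'];R,_=cv2.Rodrigues(c['rvec']);t=c['tvec']
    n=np.array([(uv[0]-K[0,2])/K[0,0],(uv[1]-K[1,2])/K[1,1]])
    x=n.copy()
    for _ in range(30): x=n/(1+c['k1']*(x@x))
    d=R.T@np.array([x[0],x[1],1]); return -R.T@t,d
def onz(c,uv,z):
    o,d=ray(c,uv); return o+d*(z-o[2])/d[2]
def proj(c,P):
    R,_=cv2.Rodrigues(c['rvec']);q=R@np.asarray(P,float)+c['tvec'];x=q[:2]/q[2]
    x=x*(1+c['k1']*(x@x));return np.array([c['K'][0,0]*x[0]+c['K'][0,2],c['K'][1,1]*x[1]+c['K'][1,2]])
E
python3 - <<'E'
from h import *
t=dict(np.load('top0.npz'));p=t['p'][:,:,::-1].copy()
crop=p[170:320,260:460]; cv2.imwrite('pics/topc.png',cv2.resize(crop,None,fx=4,fy=4,interpolation=cv2.INTER_CUBIC))
hsv=cv2.cvtColor(p,cv2.COLOR_BGR2HSV)
def m(lo,hi,roi):
    k=cv2.inRange(hsv,lo,hi);z=np.zeros_like(k);a,b,c,d=roi;z[b:d,a:c]=k[b:d,a:c];return z
y=m((20,120,120),(35,255,255),(300,205,335,240)); ys,xs=np.nonzero(y);print('yel',xs.mean(),ys.mean(),len(xs),onz(t,(xs.mean(),ys.mean()),.091))
b=m((95,80,60),(125,255,255),(270,180,365,270));ys,xs=np.nonzero(b);print('blue',xs.mean(),ys.mean(),len(xs),cv2.minAreaRect(np.c_[xs,ys].astype(np.float32)))
g=m((40,10,120),(95,90,255),(270,180,365,270));hull=cv2.convexHull(np.argwhere(g>0)[:,::-1].astype(np.int32));print('mat',cv2.minEnclosingCircle(hull),cv2.fitEllipse(hull))
e=cv2.fitEllipse(hull)[0];print(onz(t,e,.003))
for n,uv,z in [('jar',(396,223),.07),('tape',(358,285),.02),('timer',(416,149),.05),('car',(362,130),0),('white bottle',(215,215),.06)]:print(n,onz(t,uv,z))
E
```

```text
yel 316.4642857142857 222.76190476190476 84 [0.4359478  0.31035293 0.091     ]
blue 316.50754400670576 223.4853310980721 2386 ((316.6850891113281, 222.75857543945312), (62.80070877075195, 63.594322204589844), 37.47617721557617)
mat ((317.6666564941406, 225.6666717529297), 37.13350296020508) ((317.7865295410156, 225.55975341796875), (73.5102767944336, 73.89006042480469), 66.6483154296875)
[0.44162151 0.31153231 0.003     ]
jar [0.43933304 0.13286192 0.07      ]
tape [0.3017925  0.21610549 0.02      ]
timer [0.61997642 0.07800846 0.05      ]
car [0.68775989 0.20220667 0.        ]
white bottle [0.45723661 0.54474106 0.06      ]
```

View pics/topc.png

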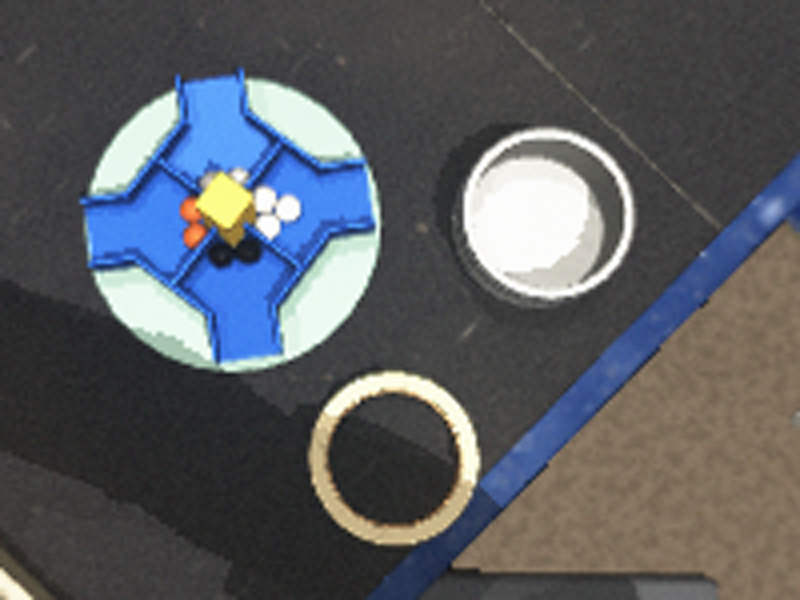

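Run:
```python
from h import *
t=dict(np.load('top0.npz'))
P={k:onz(t,(260+a/4,170+b/4),.048)[:2] for k,(a,b) in dict(py=(275,145),my=(175,282),px=(300,270),mx=(160,158)).items()}
print(P)
vx=P['px']-P['mx'];vy=P['py']-P['my'];print(np.linalg.norm(vx),np.linalg.norm(vy),(P['px']+P['mx'])/2,(P['py']+P['my'])/2)
print(np.degrees([np.arctan2(vx[1],vx[0]),np.arctan2(vy[1],vy[0])-np.pi/2]))
# spout tips (cheek top ends) z=.048
S={'w':((360,162),(375,228)),'s':((178,78),(242,72)),'a':((85,202),(92,266)),'b':((218,360),(278,354))}
M={k:sum(onz(t,(260+a/4,170+b/4),.047)[:2] for a,b in v)/2 for k,v in S.items()}
print(M)
d=M['w']-M['a'];e=M['s']-M['b'];print(np.linalg.norm(d),np.linalg.norm(e),np.degrees([np.arctan2(d[1],d[0])-np.pi/4,np.arctan2(e[1],e[0])-3*np.pi/4]),(M['w']+M['a'])/2,(M['s']+M['b'])/2)
# jar: rim ellipse via bright ring
p=t['p'][:,:,::-1]
for n,uv,z in [('jarL',(260+463/4,170+213/4),.07),('jarR',(260+635/4,170+213/4),.07),('jarT',(260+548/4,170+128/4),.07),('jarB',(260+548/4,170+299/4),.07)]:print(n,onz(t,uv,z))
# depth check of points
o,R=None,cv2.Rodrigues(t['rvec'])[0]
for uv in [(316,220),(375,223),(396,240)]:
    a,dd=ray(t,uv);print(uv,a+dd*t['d'][uv[1],uv[0]])
```

```text
{'py': array([0.48099057, 0.2844472 ]), 'my': array([0.40092423, 0.34112205]), 'px': array([0.40820007, 0.26956379]), 'mx': array([0.47300584, 0.35130973])}
0.10431771508004631 0.09809514357723347 [0.44060295 0.31043676] [0.4409574  0.31278463]
[-128.40634295 -125.2927189 ]
{'w': array([0.45206509, 0.23073095]), 's': array([0.52290178, 0.32303062]), 'a': array([0.42852999, 0.39174361]), 'b': array([0.35870589, 0.29885677])}
0.16272363272885187 0.16596585260715863 [-126.68400788 -126.62475468] [0.44029754 0.31123728] [0.44080383 0.31094369]
jarL [0.43851666 0.17816245 0.07      ]
jarR [0.43905699 0.08218321 0.07      ]
jarT [0.4873675 0.1293835 0.07     ]
jarB [0.39067016 0.13192143 0.07      ]
(316, 220) [0.44208447 0.31146334 0.09092949]
(375, 223) [0.43968089 0.17939565 0.06573276]
(396, 240) [0.40738292 0.12398427 0.00686424]
```

Emit:
servo_tool(steps="0 0 0 -0.0593 0 -0.0873 0;0 0 0 -0.0593 0 -0.0873 0;0 0 0 -0.0593 0 -0.0873 0;0 0 0 -0.0593 0 -0.0873 0;0 0 0 -0.0593 0 -0.0873 0;0 0 0 -0.0593 0 -0.0873 0;0 0 0 -0.0593 0 -0.0873 0;0 0 0 -0.0593 0 -0.0873 0;0 0 0 -0.0593 0 -0.0873 0;0 0 0 -0.0593 0 -0.0873 0;0 0.0305 0 0 0 0 0;0 0.0305 0 0 0 0 0;0 0 0 0 0 0 0", newtons=25)

```text
time: 1.45
tool_pos: [0.4408, 0.3114, 0.2224]
tool_rot: [[0.599, -0.0, -0.801], [0.801, -0.0, 0.599], [-0.0, -1.0, 0.0]]
contact_force: [0.0, 0.9, -1.1]
width: 0.0872
```

Run:
```python
from workcell import *
import numpy as np
np.set_printoptions(precision=4,suppress=True)
o=get_obs();print(o['time'],o['joint_positions'],o['tool_pos']);print(o['tool_rot'],np.degrees(np.arctan2(o['tool_rot'][1,0],o['tool_rot'][0,0])))
R=o['tool_rot'];print(R.T@(np.array([.4405,.311,.0550])-o['tool_pos'])/.3)
```

```text
1.45 [-0.9062  0.1062  0.2261  1.7446 -0.0248  1.2939  0.2538] [0.4408 0.3114 0.2224]
[[ 0.5992 -0.0003 -0.8006]
 [ 0.8006 -0.0002  0.5992]
 [-0.0003 -1.      0.0001]] 53.18921105263734
[-0.0015  0.558  -0.0002]
```

Emit:
servo_tool(steps="0 0 0 0 0.08 0 0;0 0 0 0 0.08 0 0;0 0 0 0 0.08 0 0;0 0 0 0 0.08 0 0;0 0 0 0 0.08 0 0;0 0 0 0 0.08 0 0;0 0 0 0 0.04 0 0;0 0 0 0 0.038 0 0;0 0 0 0 0 0 120;0 0 0 0 0 0 200;0 0 0 0 0 0 255;0 0 0 0 0 0 255;0 0 0 0 0 0 255;0 0 0 0 0 0 255", newtons=25)

```text
time: 2.85
tool_pos: [0.4409, 0.3118, 0.0555]
tool_rot: [[0.598, 0.0, -0.802], [0.802, 0.0, 0.598], [0.001, -1.0, -0.0]]
contact_force: [0.1, -0.0, -0.3]
width: 0.047
```

Run:
```python
from workcell import *
import numpy as np, cv2
np.set_printoptions(precision=4,suppress=True)
o=get_obs();print(o['time'],o['joint_positions'],o['tool_pos'],o['width'])
for n in ['side','top']:
    p,d=snapshot(n); p=p[:,:,::-1]
    p=p[150:350,240:460] if n=='side' else p[150:310,240:450]
    cv2.imwrite(f'pics/{n}1.png',cv2.resize(p,None,fx=3,fy=3))
```

```text
2.85 [-0.8874  0.2661  0.2162  1.9287 -0.0693  0.9533  0.292 ] [0.4409 0.3118 0.0555] 0.04696449022516376
```

View pics/side1.png

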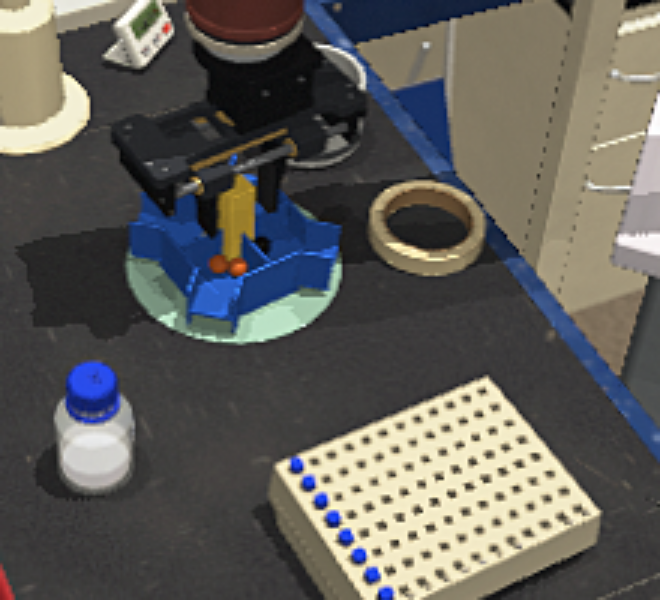

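View pics/top1.png

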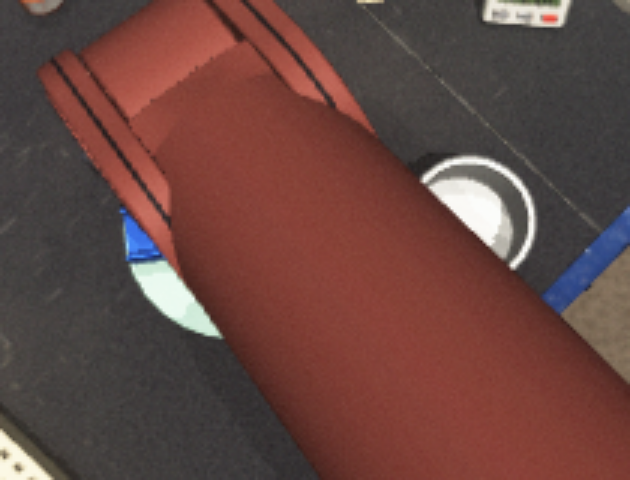

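Emit:
servo_tool(steps="0 0 0 0 0 0 255;0 0 0 0 0 0 255;0 0 0 0 0 0 255;0 0 0 0 0 0 255;0 0 0 0 0 0 255;0 0 0 0 0 0 255;0 0 0 0 0 0 255", newtons=45)

```text
time: 3.65
tool_pos: [0.441, 0.312, 0.0553]
tool_rot: [[0.597, 0.0, -0.802], [0.802, 0.0, 0.597], [0.001, -1.0, -0.0]]
contact_force: [2.4, 2.0, -0.9]
width: 0.0233
```

Run:
```python
from workcell import *
import numpy as np
from scipy.optimize import least_squares
from scipy.spatial.transform import Rotation as Ro
np.set_printoptions(precision=4,suppress=True)
o=get_obs();print(o['time'],o['width'],o['tool_pos'],o['contact_force'])
Q=[[-1.22121952,0.33388521,0.03986033,1.46627773,-0.01344211,1.34326585,-0.05850309],[-0.9062,0.1062,0.2261,1.7446,-0.0248,1.2939,0.2538],list(o['joint_positions'])]
P=[[0.28181622,0.58521774,0.2216725],[.4408,.3114,.2224],list(o['tool_pos'])]
Rm=[np.array([[.43388,-.00063,-.90097],[.90097,-.00144,.43388],[-.00157,-1,0]]),np.array([[.5992,-.0003,-.8006],[.8006,-.0002,.5992],[-.0003,-1,.0001]]),o['tool_rot']]
import itertools
def fk(q,p,s,y0):
    R=Ro.from_euler('z',y0); z=p[0]; T=np.array([0,0,0.]);
    ax='zyzyzyz';L=[p[0],p[1],0,p[2],0,p[3],0]
    T=T+[0,0,p[0]]
    R=R*Ro.from_euler('z',s[0]*q[0])*Ro.from_euler('y',q[1])
    R=R*Ro.from_euler('z',s[2]*q[2]);T=T+R.apply([p[4],0,p[1]])
    R=R*Ro.from_euler('y',q[3]);R=R*Ro.from_euler('z',s[4]*q[4]);T=T+R.apply([p[5],0,p[2]])
    R=R*Ro.from_euler('y',q[5]);R=R*Ro.from_euler('z',s[6]*q[6]);T=T+R.apply([0,0,p[3]])
    return T,R
best=[]
for s in itertools.product([1,-1],[1],[1,-1],[1],[1,-1],[1],[1,-1]):
    def f(x):
        r=[]
        for q,p,Rr in zip(Q,P,Rm):
            T,R=fk(q,x[:6],s,x[6])
            M=(R*Ro.from_euler('z',x[7])).as_matrix()
            # tool y = flange z; tool x,z perpendicular
            r+=list(T-p)+list(.3*(M[:,2]-Rr[:,1]))+list(.3*(M[:,0]-Rr[:,0]))
        return np.array(r)
    for y0 in (0,1.5,-1.5,3.1):
      for y1 in (0,2,-2):
        g=least_squares(f,[.3,.4,.4,.3,0,0,y0,y1]);best.append((g.cost,s,g.x))
best.sort(key=lambda a:a[0])
for b in best[:6]:print(b)
```

```text
3.65 0.023266828105508234 [0.441  0.312  0.0553] [ 2.393   2.0093 -0.8711]
(np.float64(7.575549059771489e-06), (-1, 1, -1, 1, -1, 1, -1), array([-23.2948,   0.3697,   0.4501, -23.1696,   0.03  ,  -0.112 ,
        -0.0672,  -3.2088]))
(np.float64(7.575549059775019e-06), (-1, 1, -1, 1, -1, 1, -1), array([-23.2948,   0.3697,   0.4501, -23.1696,   0.03  ,  -0.112 ,
        -0.0672,   3.0744]))
(np.float64(7.575549059786135e-06), (-1, 1, -1, 1, -1, 1, -1), array([-23.2948,   0.3697,   0.4501, -23.1695,   0.03  ,  -0.112 ,
        -0.0672,   3.0744]))
(np.float64(7.575549059816737e-06), (-1, 1, -1, 1, -1, 1, -1), array([-23.2949,   0.3697,   0.4501, -23.1696,   0.03  ,  -0.112 ,
        -0.0672,   3.0744]))
(np.float64(7.575549059844601e-06), (-1, 1, -1, 1, -1, 1, -1), array([-23.2949,   0.3697,   0.4501, -23.1696,   0.03  ,  -0.112 ,
        -0.0672,  -3.2088]))
(np.float64(7.57554905991897e-06), (-1, 1, -1, 1, -1, 1, -1), array([-23.2949,   0.3697,   0.4501, -23.1697,   0.03  ,  -0.112 ,
        -0.0672,   3.0744]))
```

Emit:
servo_tool(steps="0 0 0 0 -0.02 0 255;0 0 0 0 -0.04 0 255;0 0 0 0 -0.04 0 255;0 0 0 0 -0.04 0 255;0 0 0 0 -0.05 0 255;0 0 0 0 -0.05 0 255;0 0 0 0 -0.05 0 255;0 0 0 0 -0.05 0 255;0 0 0 0 -0.05 0 255;0 0 0 0 -0.03 0 255;0 0 0 0 -0.02 0 255;0 0 0 0 0 0 255", newtons=45)

```text
time: 4.85
tool_pos: [0.441, 0.3119, 0.188]
tool_rot: [[0.598, 0.001, -0.802], [0.802, 0.001, 0.598], [0.001, -1.0, -0.0]]
contact_force: [0.6, 0.7, -4.6]
width: 0.0235
```

Emit:
servo_tool(steps="0.015 0 0.015 0 0 0 255;0.015 0 0.015 0 0 0 255;0 0 0 0 0 0 255;0 0 0 0 0 0 255")

```text
time: 5.25
tool_pos: [0.4409, 0.3114, 0.1862]
tool_rot: [[0.592, -0.131, -0.795], [0.8, -0.02, 0.599], [-0.095, -0.991, 0.093]]
contact_force: [-0.4, -0.0, -4.7]
width: 0.0236
```

Run:
```python
from workcell import *
import cv2,numpy as np
np.set_printoptions(precision=5,suppress=True)
o=get_obs();print(o['time'],o['width'],o['contact_force'],o['torque']);print(o['joint_positions'],o['tool_pos']);print(o['tool_rot'])
np.savez('tilt.npz',q=o['joint_positions'],p=o['tool_pos'],R=o['tool_rot'])
p,d=snapshot('side');p=p[130:330,240:440,::-1];cv2.imwrite('pics/side2.png',cv2.resize(p,None,fx=3,fy=3))
```

```text
5.25 0.02358750657658617 [-0.39286 -0.04883 -4.74106] [ 0.03333 -0.24597  0.01136]
[-0.86256  0.22459  0.24404  1.69457 -0.11645  1.34951  0.34085] [0.44093 0.31135 0.18619]
[[ 0.59192 -0.13098 -0.79528]
 [ 0.80042 -0.02029  0.59909]
 [-0.09461 -0.99118  0.09282]]
```

View pics/side2.png

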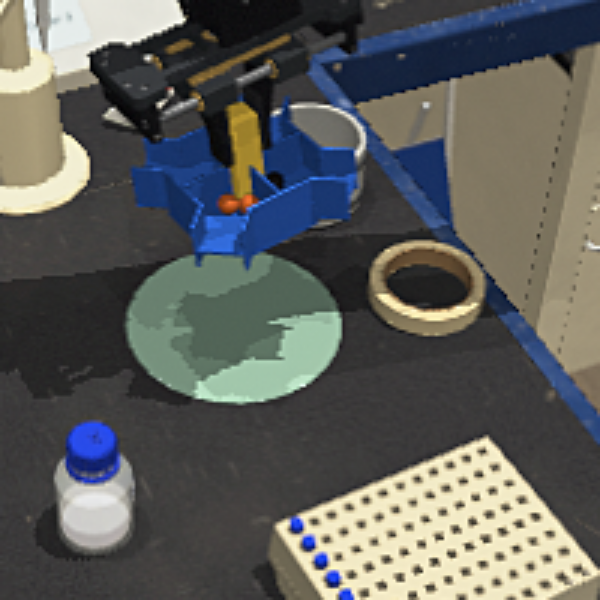

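```bash
cat > kin.py <<'E'
import numpy as np
from scipy.optimize import least_squares
from scipy.spatial.transform import Rotation as Ro
np.set_printoptions(precision=4,suppress=True)
E_=Ro.from_euler
def fk(q,p):
    # p: base z, L1, L2, L3, off1, off2, y0, y1
    R=E_('z',p[6]-q[0])*E_('y',q[1]);T=np.array([0,0,p[0]])
    R=R*E_('z',-q[2]);T=T+R.apply([p[4],0,p[1]])
    R=R*E_('y',q[3])*E_('z',-q[4]);T=T+R.apply([p[5],0,p[2]])
    R=R*E_('y',q[5])*E_('z',-q[6]);T=T+R.apply([0,0,p[3]])
    M=(R*E_('z',p[7])).as_matrix()
    return T,np.stack([M[:,0],M[:,2],-M[:,1]],1),R
lo=np.array([-2.58,-.38,-1.3,.25,-1.5,.08,-2.65]);hi=np.array([2.58,2.09,1.39,2.4,4.64,2.09,2.65])
def ik(p,pos,rot,q0):
    def f(q):
        T,R,_=fk(q,p);return np.r_[(T-pos)*5,(R-rot).ravel(),.003*(q-q0)]
    g=least_squares(f,np.clip(q0,lo+.03,hi-.03),bounds=(lo+.02,hi-.02));T,R,_=fk(g.x,p)
    return g.x,np.linalg.norm(T-pos),np.linalg.norm(R-rot)
E
python3 - <<'E'
from kin import *
t=np.load('tilt.npz')
Q=[[-1.22121952,0.33388521,0.03986033,1.46627773,-0.01344211,1.34326585,-0.05850309],[-0.9062,0.1062,0.2261,1.7446,-0.0248,1.2939,0.2538],[-0.8874,0.2661,0.2162,1.9287,-0.0693,0.9533,0.292],t['q']]
P=[[0.28181622,0.58521774,0.2216725],[.4408,.3114,.2224],[.4409,.3118,.0555],t['p']]
Rm=[np.array([[.43388,-.00063,-.90097],[.90097,-.00144,.43388],[-.00157,-1,0]]),np.array([[.5992,-.0003,-.8006],[.8006,-.0002,.5992],[-.0003,-1,.0001]]),np.array([[.598,0,-.802],[.802,0,.598],[.001,-1,0]]),t['R']]
def f(x):
    r=[]
    for q,p,R in zip(Q,P,Rm):
        T,M,_=fk(np.array(q),x);r+=list(T-p)+list(.3*(M-R).ravel())
    return np.array(r+[.001*(x[4]),.001*x[5],.01*x[6]])
g=least_squares(f,[.3,.4,.4,.3,0,0,0,np.pi]);print(g.cost,g.x);print(f(g.x).reshape(-1)[:48].reshape(4,12)[:,:3])
np.save('kin.npy',g.x)
E
```

```text
2.9027937281949704e-05 [ 0.2639  0.4615  0.5002  0.3682  0.0096 -0.007  -0.0752  3.0666]
[[ 0.0037 -0.0031  0.0001]
 [-0.0013  0.0026  0.001 ]
 [-0.0012  0.0015 -0.0007]
 [-0.0001  0.0015 -0.0003]]
```

```bash
cat > plan.py <<'E'
from kin import *
p=np.load('kin.npy');J=np.array([.439,.130])
def pose(phi,th,tipback=.02,tipz=.108):
    d=np.array([np.cos(phi),np.sin(phi),0]);z=np.array([0,0,1.])
    h=.084*np.cos(th)-.047*np.sin(th);v=-.084*np.sin(th)-.047*np.cos(th)
    grip=np.r_[J,0]-d*(tipback+h)+z*(tipz-v)
    yaw=phi-np.pi/4
    B=Ro.from_rotvec(np.cross(z,d)*th).as_matrix()@E_('z',yaw).as_matrix()
    R=np.stack([-B[:,0],-B[:,2],-B[:,1]],1)
    return grip+.019*R[:,1],R
E
python3 - <<'E'
from plan import *
q0=np.load('tilt.npz')['q']
for deg in (-110,-100,-90,-81.7,-70,-60,-45,-30):
    q=q0;print(deg)
    for th in (0,15,30,42):
        pos,R=pose(np.radians(deg),np.radians(th));q,e,er=ik(p,pos,R,q);T,_,RR=fk(q,p);w=T-.368*R[:,1]
        print('  ',th,pos,q,round(e,4),round(er,4),'wrist',w, 'marg',np.min(np.minimum(q-lo,hi-q)).round(3))
E
```

```text
-110
   0 [0.4746 0.2277 0.136 ] [-0.8367  0.1499  0.3396  1.8874 -0.0555  1.1134 -0.0395] 0.0 0.0 wrist [0.4746 0.2277 0.504 ] marg 0.513
   15 [0.4711 0.2182 0.1568] [-0.7745 -0.0123  0.4075  2.0354 -0.2478  0.9733  0.195 ] 0.0 0.0 wrist [0.4385 0.1287 0.5122] marg 0.365
   30 [0.4659 0.204  0.1742] [-0.7355 -0.1267  0.5415  2.1691 -0.5176  0.9016  0.536 ] 0.0 0.0 wrist [0.403  0.0311 0.4929] marg 0.231
   42 [0.4608 0.1898 0.185 ] [-0.7126 -0.1601  0.6887  2.2581 -0.774   0.9289  0.8721] 0.0 0.0 wrist [ 0.3766 -0.0415  0.4585] marg 0.142
-100
   0 [0.4571 0.2324 0.136 ] [-0.838   0.1195  0.3109  1.9195 -0.0408  1.1086  0.1002] 0.0 0.0 wrist [0.4571 0.2324 0.504 ] marg 0.481
   15 [0.4553 0.2225 0.1568] [-0.7613 -0.0118  0.3944  2.0349 -0.2704  1.0145  0.3761] 0.0 0.0 wrist [0.4388 0.1287 0.5122] marg 0.365
   30 [0.4527 0.2075 0.1742] [-0.6917 -0.0794  0.5252  2.1324 -0.5581  1.0064  0.7333] 0.0 0.0 wrist [0.4207 0.0263 0.4929] marg 0.268
   42 [0.4501 0.1927 0.185 ] [-0.6213 -0.0617  0.6393  2.1915 -0.804   1.0917  1.0498] 0.0 0.0 wrist [ 0.4073 -0.0498  0.4585] marg 0.209
-90
  
[... 2555 characters left out ...]
0.0556 0.4929] marg 0.479
   42 [0.394 0.175 0.185] [-0.4776  0.2992  0.4569  1.8271 -0.5825  1.6543  1.7078] 0.0 0.0 wrist [0.5681 0.0009 0.4585] marg 0.436
-30
   0 [0.3489 0.182  0.136 ] [-0.8954 -0.1522  0.315   2.1792  0.0525  1.1077  1.2256] 0.0 0.0 wrist [0.3489 0.182  0.504 ] marg 0.221
   15 [0.3577 0.1769 0.1568] [-0.791  -0.0081  0.4254  2.0317 -0.1929  1.3039  1.5354] 0.0 0.0 wrist [0.4402 0.1293 0.5122] marg 0.368
   30 [0.3708 0.1694 0.1742] [-0.643   0.1905  0.4617  1.8755 -0.3785  1.5444  1.7601] 0.0 0.0 wrist [0.5302 0.0774 0.4929] marg 0.524
   42 [0.3838 0.1618 0.185 ] [-0.5225  0.3613  0.454   1.75   -0.4818  1.7425  1.8775] 0.0 0.0 wrist [0.5971 0.0387 0.4585] marg 0.348
```

Emit:
servo_tool(steps="-0.015 0 -0.015 0 0 0 255;-0.015 0 -0.015 0 0 0 255;0 0 0 0 0 0 255")

```text
time: 5.6
tool_pos: [0.439, 0.3122, 0.1876]
tool_rot: [[0.596, 0.002, -0.803], [0.803, 0.001, 0.596], [0.002, -1.0, -0.001]]
contact_force: [-0.9, 0.1, -5.4]
width: 0.024
```

Run:
```python
from plan import *
from workcell import *
o=get_obs();R=o['tool_rot'];print(o['tool_pos'],o['width']);print(R)
phi=np.radians(-81.7)
pos,Rt=pose(phi,0);print('to start, units .3:',R.T@(pos-o['tool_pos'])/.3, 'rot',Ro.from_matrix(R.T@Rt).as_rotvec()/np.pi)
prev,Rp=pose(phi,0)
for th in list(range(3,43,3)):
    a,Ra=pose(phi,np.radians(th)); print(th,'shift(tool prev)',Rp.T@(a-prev)/.3,'turn',Ro.from_matrix(Rp.T@Ra).as_rotvec()/np.pi); prev,Rp=a,Ra
```

```text
[0.439  0.3122 0.1876] 0.02401338229579251
[[ 0.5955  0.0018 -0.8033]
 [ 0.8033  0.0015  0.5955]
 [ 0.0022 -1.     -0.0006]]
to start, units .3: [-0.2423  0.1715 -0.1171] rot [0.0002 0.0008 0.0007]
3 shift(tool prev) [-0.0037 -0.0145 -0.0037] turn [ 0.0118  0.     -0.0118]
6 shift(tool prev) [-0.0037 -0.0145 -0.0037] turn [ 0.0118 -0.     -0.0118]
9 shift(tool prev) [-0.0037 -0.0145 -0.0037] turn [ 0.0118  0.     -0.0118]
12 shift(tool prev) [-0.0037 -0.0145 -0.0037] turn [ 0.0118 -0.     -0.0118]
15 shift(tool prev) [-0.0037 -0.0145 -0.0037] turn [ 0.0118 -0.     -0.0118]
18 shift(tool prev) [-0.0037 -0.0145 -0.0037] turn [ 0.0118  0.     -0.0118]
21 shift(tool prev) [-0.0037 -0.0145 -0.0037] turn [ 0.0118 -0.     -0.0118]
24 shift(tool prev) [-0.0037 -0.0145 -0.0037] turn [ 0.0118  0.     -0.0118]
27 shift(tool prev) [-0.0037 -0.0145 -0.0037] turn [ 0.0118 -0.     -0.0118]
30 shift(tool prev) [-0.0037 -0.0145 -0.0037] turn [ 0.0118  0.     -0.0118]
33 shift(tool prev) [-0.0037 -0.0145 -0.0037] turn [ 0.0118  0.     -0.0118]
36 shift(tool prev) [-0.0037 -0.0145 -0.0037] turn [ 0.0118 -0.     -0.0118]
39 shift(tool prev) [-0.0037 -0.0145 -0.0037] turn [ 0.0118  0.     -0.0118]
42 shift(tool prev) [-0.0037 -0.0145 -0.0037] turn [ 0.0118 -0.     -0.0118]
```

Emit:
servo_tool(steps="0 0 0 -0.012 0.008 -0.006 255;0 0 0 -0.022 0.016 -0.011 255;0 0 0 -0.025 0.018 -0.012 255;0 0 0 -0.025 0.018 -0.012 255;0 0 0 -0.025 0.018 -0.012 255;0 0 0 -0.025 0.018 -0.012 255;0 0 0 -0.025 0.018 -0.012 255;0 0 0 -0.025 0.018 -0.012 255;0 0 0 -0.024 0.017 -0.012 255;0 0 0 -0.022 0.015 -0.010 255;0 0 0 -0.012 0.008 -0.006 255;0 0 0 0 0 0 255;0 0 0 0 0 0 255")

```text
time: 6.9
tool_pos: [0.4257, 0.2328, 0.1358]
tool_rot: [[0.597, 0.0, -0.802], [0.802, 0.0, 0.597], [0.001, -1.0, -0.0]]
contact_force: [-0.7, 0.2, -5.1]
width: 0.0238
```

Run:
```python
from plan import *
from workcell import *
import cv2
o=get_obs();R=o['tool_rot'];print(o['tool_pos'],o['width']);print(R)
pos,Rt=pose(np.radians(-81.7),0);print(R.T@(pos-o['tool_pos'])/.3)
p,d=snapshot('side');p=p[100:300,260:460,::-1];cv2.imwrite('pics/side3.png',cv2.resize(p,None,fx=3,fy=3))
p,d=snapshot('top');p=p[150:300,300:460,::-1];cv2.imwrite('pics/top3.png',cv2.resize(p,None,fx=4,fy=4))
```

```text
[0.4257 0.2328 0.1358] 0.023807952846739325
[[ 0.5975  0.0003 -0.8019]
 [ 0.8019  0.0004  0.5975]
 [ 0.0005 -1.     -0.    ]]
[-0.0032 -0.0008  0.0047]
```

View pics/side3.png

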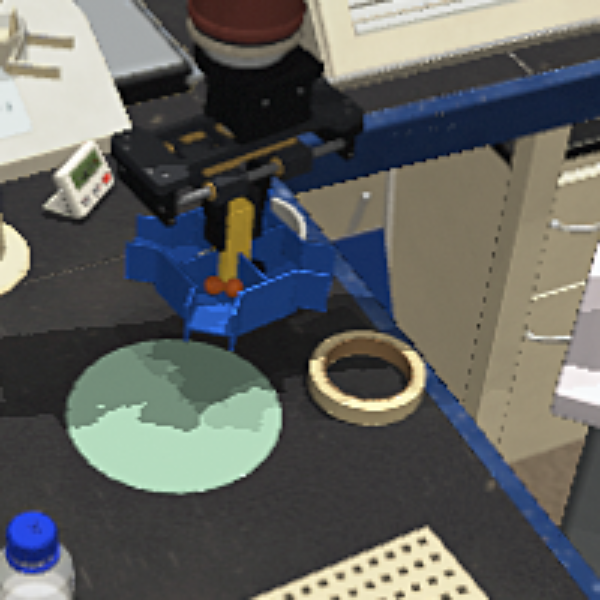

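View pics/top3.png

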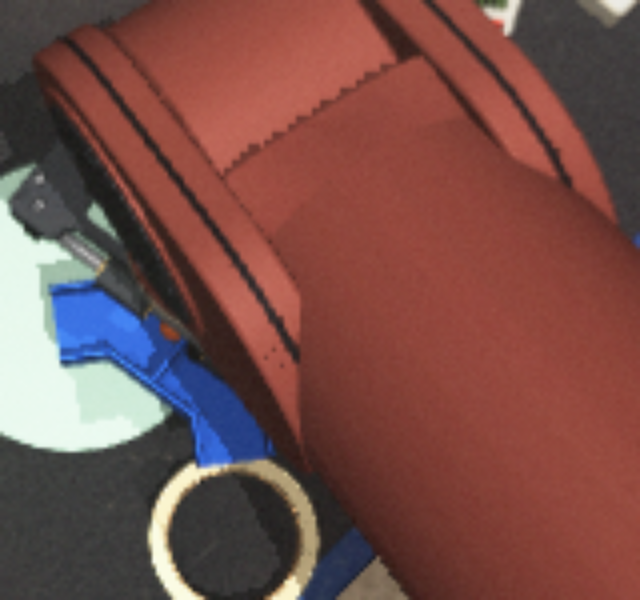

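Emit:
servo_tool(steps="0.0118 0 -0.0118 -0.0037 -0.0145 -0.0037 255;0.0118 0 -0.0118 -0.0037 -0.0145 -0.0037 255;0.0118 0 -0.0118 -0.0037 -0.0145 -0.0037 255;0.0118 0 -0.0118 -0.0037 -0.0145 -0.0037 255;0 0 0 0 0 0 255")

```text
time: 7.5
tool_pos: [0.4276, 0.2235, 0.1529]
tool_rot: [[0.602, -0.029, -0.798], [0.785, 0.207, 0.584], [0.148, -0.978, 0.147]]
contact_force: [0.1, -0.7, -4.4]
width: 0.0242
```

Run:
```python
from plan import *
from workcell import *
o=get_obs();R=o['tool_rot'];print(o['tool_pos'],o['width'],np.degrees(np.arccos(-R[2,1])))
pos,Rt=pose(np.radians(-81.7),np.radians(12));print((pos-o['tool_pos']),Ro.from_matrix(R.T@Rt).as_rotvec()/np.pi)
```

```text
[0.4276 0.2235 0.1529] 0.024167972153579992 12.06341253801348
[-0.0025  0.0018 -0.    ] [ 0.0001 -0.0008  0.0006]
```

Tracking is exact; continue the tilt.

Emit:
servo_tool(steps="0.0118 0 -0.0118 -0.0037 -0.0145 -0.0037 255;0.0118 0 -0.0118 -0.0037 -0.0145 -0.0037 255;0.0118 0 -0.0118 -0.0037 -0.0145 -0.0037 255;0.0118 0 -0.0118 -0.0037 -0.0145 -0.0037 255;0.0118 0 -0.0118 -0.0037 -0.0145 -0.0037 255;0.0118 0 -0.0118 -0.0037 -0.0145 -0.0037 255;0.0118 0 -0.0118 -0.0037 -0.0145 -0.0037 255;0.0118 0 -0.0118 -0.0037 -0.0145 -0.0037 255;0.0118 0 -0.0118 -0.0037 -0.0145 -0.0037 255;0 0 0 0 0 0 255;0 0 0 0 0 0 255;0 0 0 0 0 0 255;0 0 0 0 0 0 255;0 0 0 0 0 0 255")

```text
time: 8.9
tool_pos: [0.4306, 0.1972, 0.1823]
tool_rot: [[0.619, -0.091, -0.78], [0.646, 0.623, 0.441], [0.445, -0.777, 0.445]]
contact_force: [0.1, -0.0, -4.2]
width: 0.0236
```

Run:
```python
from plan import *
from workcell import *
import cv2
o=get_obs();R=o['tool_rot'];print(o['tool_pos'],o['width'],np.degrees(np.arccos(-R[2,1])),o['contact_force'])
pos,Rt=pose(np.radians(-81.7),np.radians(39));print((pos-o['tool_pos']),Ro.from_matrix(R.T@Rt).as_rotvec()/np.pi)
p,d=snapshot('side');p=p[100:300,260:460,::-1];cv2.imwrite('pics/side4.png',cv2.resize(p,None,fx=3,fy=3))
p,d=snapshot('top');p=p[150:300,300:460,::-1];cv2.imwrite('pics/top4.png',cv2.resize(p,None,fx=4,fy=4))
p,d=snapshot('wrist');cv2.imwrite('pics/wrist4.png',p[:,:,::-1])
```

```text
[0.4306 0.1972 0.1823] 0.023592723260161222 39.02190560776348 [ 0.0755 -0.0022 -4.224 ]
[-0.0014 -0.0002  0.0003] [-0.0002  0.0004 -0.    ]
```

View pics/side4.png

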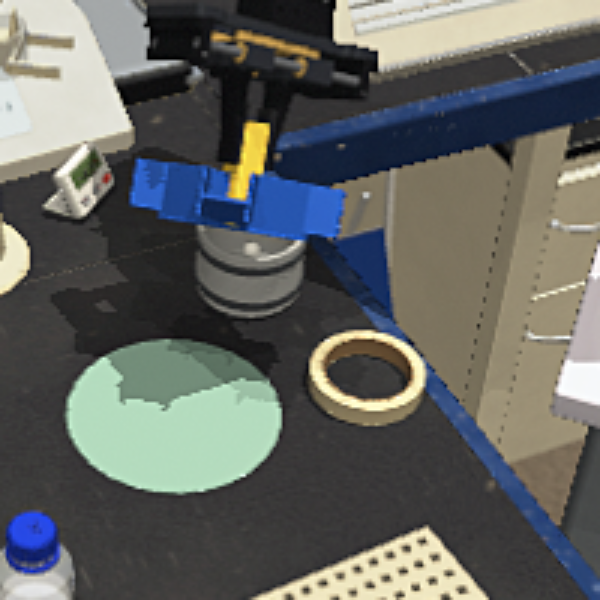

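View pics/top4.png

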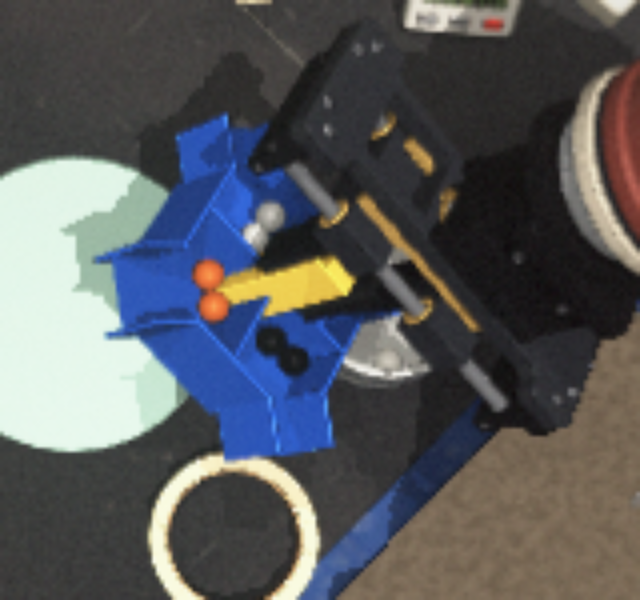

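View pics/wrist4.png

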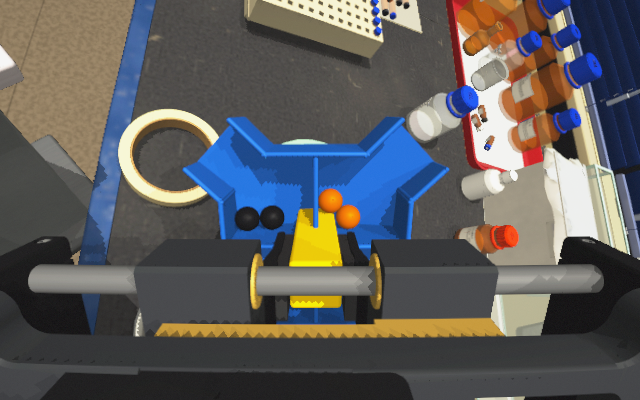

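Emit:
servo_tool(steps="0.0118 0 -0.0118 -0.0037 -0.0145 -0.0037 255;0 0 0 0 0 0 255;0 0 0 0 0 0 255;0 0 0 0 0 0 255;0 0 0 0 0 0 255")

```text
time: 9.55
tool_pos: [0.4313, 0.1931, 0.1846]
tool_rot: [[0.623, -0.097, -0.776], [0.622, 0.662, 0.417], [0.473, -0.743, 0.473]]
contact_force: [-0.0, -1.1, -4.1]
width: 0.0237
```

Run:
```python
from workcell import *
import cv2
p,d=snapshot('side');p=p[155:215,310:390,::-1];cv2.imwrite('pics/side5.png',cv2.resize(p,None,fx=8,fy=8))
p,d=snapshot('top');p=p[190:260,340:420,::-1];cv2.imwrite('pics/top5.png',cv2.resize(p,None,fx=8,fy=8))
```

```text
(no output)
```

View pics/side5.png

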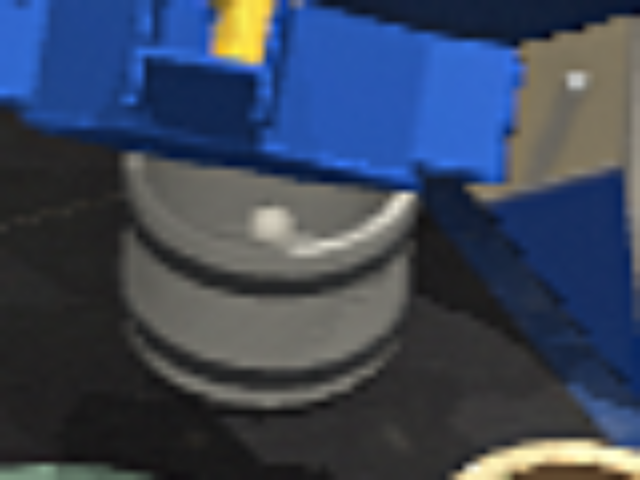

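View pics/top5.png

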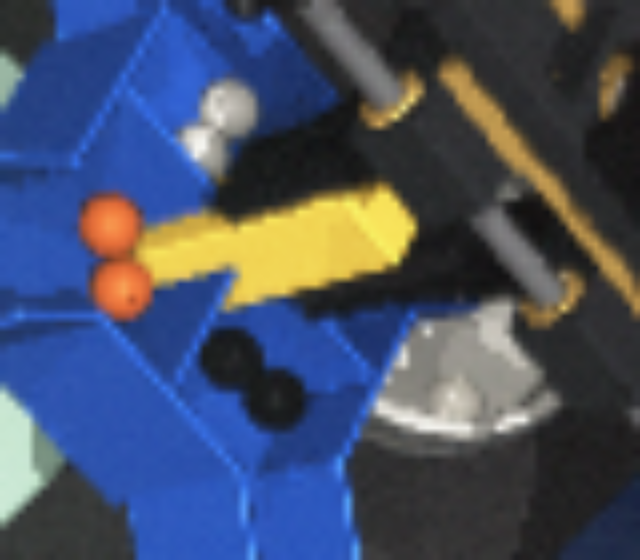

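Run:
```python
from h import *
t=dict(np.load('top0.npz'));s=dict(np.load('side0.npz'))
for uv in [(397.5,240),(402,230.6)]:
    for z in (.014,.03,.05,.07):
        P=onz(t,uv,z);print(uv,P,proj(s,P))
```

```text
(397.5, 240) [0.40670743 0.12156185 0.014     ] [355.49596598 191.61974972]
(397.5, 240) [0.40513847 0.12412481 0.03      ] [356.17329017 187.8096381 ]
(397.5, 240) [0.40317726 0.12732851 0.05      ] [357.03640196 182.9493794 ]
(397.5, 240) [0.40121605 0.13053221 0.07      ] [357.91829657 177.97748472]
(402, 230.6) [0.42915161 0.11030308 0.014     ] [349.02132974 187.13114797]
(402, 230.6) [0.42718924 0.11306339 0.03      ] [349.7472196  183.39574596]
(402, 230.6) [0.42473626 0.11651378 0.05      ] [350.67259669 178.63009896]
(402, 230.6) [0.42228329 0.11996417 0.07      ] [351.61855268 173.7541789 ]
```

Emit:
servo_tool(steps="-0.0118 0 0.0118 0.0037 0.0145 0.0037 255;-0.0118 0 0.0118 0.0037 0.0145 0.0037 255;-0.0118 0 0.0118 0.0037 0.0145 0.0037 255;-0.0118 0 0.0118 0.0037 0.0145 0.0037 255;-0.0118 0 0.0118 0.0037 0.0145 0.0037 255;-0.0118 0 0.0118 0.0037 0.0145 0.0037 255;-0.0118 0 0.0118 0.0037 0.0145 0.0037 255;-0.0118 0 0.0118 0.0037 0.0145 0.0037 255;-0.0118 0 0.0118 0.0037 0.0145 0.0037 255;-0.0118 0 0.0118 0.0037 0.0145 0.0037 255;-0.0118 0 0.0118 0.0037 0.0145 0.0037 255;-0.0118 0 0.0118 0.0037 0.0145 0.0037 255;-0.0118 0 0.0118 0.0037 0.0145 0.0037 255;-0.0118 0 0.0118 0.0037 0.0145 0.0037 255;0 0 0 0 0 0 255;0 0 0 0 0 0 255")

```text
time: 11.25
tool_pos: [0.4248, 0.2352, 0.1377]
tool_rot: [[0.597, -0.001, -0.802], [0.802, 0.001, 0.597], [0.0, -1.0, 0.001]]
contact_force: [-0.3, 0.1, -5.0]
width: 0.0239
```

Run:
```python
from plan import *
from workcell import *
o=get_obs();R=o['tool_rot'];print(o['tool_pos'],o['width'],np.degrees(np.arccos(-R[2,1])),o['contact_force']);print(R)
B0=np.array([[.5955,.0,-.8033],[.8033,0,.5955],[0,-1,0]])
print(Ro.from_matrix(R.T@B0).as_rotvec()/np.pi)
print('to above mat',R.T@(np.array([.441,.3118,.170])-o['tool_pos'])/.3)
```

```text
[0.4248 0.2352 0.1377] 0.023915065064692955 0.08637619004031932 [-0.2909  0.1459 -5.0452]
[[ 0.5971 -0.0009 -0.8022]
 [ 0.8022  0.0012  0.5971]
 [ 0.0004 -1.      0.0015]]
[-0.0005 -0.0006  0.0001]
to above mat [ 0.237  -0.1074  0.1093]
```

Emit:
servo_tool(steps="0 0 0 0.012 -0.006 0.006 255;0 0 0 0.022 -0.01 0.01 255;0 0 0 0.025 -0.011 0.011 255;0 0 0 0.025 -0.011 0.011 255;0 0 0 0.025 -0.011 0.012 255;0 0 0 0.025 -0.012 0.012 255;0 0 0 0.025 -0.012 0.012 255;0 0 0 0.025 -0.012 0.012 255;0 0 0 0.022 -0.01 0.01 255;0 0 0 0.02 -0.008 0.008 255;0 0 0 0.011 -0.004 0.005 255;0 0 0 0 0 0 255;0 0 0 0 0 0 255")

```text
time: 12.55
tool_pos: [0.4414, 0.3112, 0.1696]
tool_rot: [[0.598, -0.0, -0.802], [0.802, -0.0, 0.598], [-0.001, -1.0, -0.0]]
contact_force: [0.6, -0.7, -4.4]
width: 0.0239
```

Run:
```python
from plan import *
from workcell import *
import cv2
o=get_obs();R=o['tool_rot'];print(o['tool_pos'],o['width'],np.degrees(np.arccos(-R[2,1])))
print('down to',R.T@(np.array([.441,.3118,.0555])-o['tool_pos'])/.3)
p,d=snapshot('side');p=p[130:230,280:420,::-1];cv2.imwrite('pics/side6.png',cv2.resize(p,None,fx=5,fy=5))
p,d=snapshot('top');p=p[170:290,300:460,::-1];cv2.imwrite('pics/top6.png',cv2.resize(p,None,fx=5,fy=5))
```

```text
[0.4414 0.3112 0.1696] 0.023899517690395694 0.030260290518014467
down to [0.001  0.3805 0.0023]
```

View pics/side6.png

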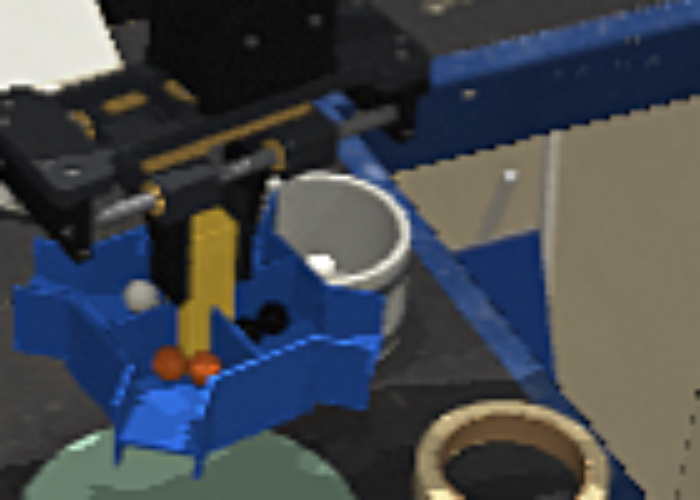

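View pics/top6.png

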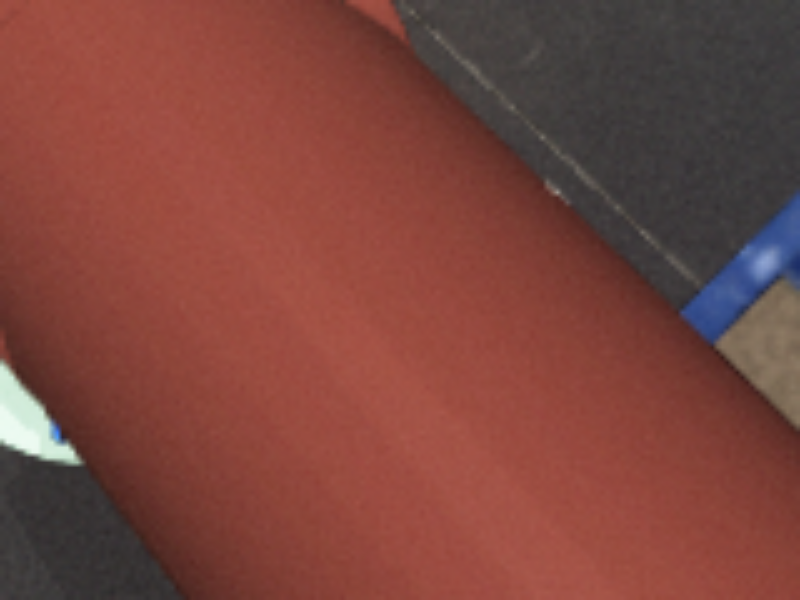

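Emit:
servo_tool(steps="0 0 0 0.001 0.02 0.002 255;0 0 0 0 0.04 0 255;0 0 0 0 0.05 0 255;0 0 0 0 0.05 0 255;0 0 0 0 0.05 0 255;0 0 0 0 0.05 0 255;0 0 0 0 0.045 0 255;0 0 0 0 0.03 0 255;0 0 0 0 0.02 0 255;0 0 0 0 0.01 0 255;0 0 0 0 0.008 0 255;0 0 0 0 0.004 0 255;0 0 0 0 0 0 255;0 0 0 0 0 0 255")

```text
time: 14.05
tool_pos: [0.4413, 0.3123, 0.0571]
tool_rot: [[0.598, 0.0, -0.802], [0.802, 0.0, 0.598], [0.001, -1.0, -0.0]]
contact_force: [-0.3, -0.6, -4.0]
width: 0.0236
```

Emit:
servo_tool(steps="0 0 0 0 0.004 0 255;0 0 0 0 0.004 0 255;0 0 0 0 0 0 255;0 0 0 0 0 0 255")

```text
time: 14.45
tool_pos: [0.4414, 0.3123, 0.0553]
tool_rot: [[0.598, 0.0, -0.802], [0.802, 0.001, 0.598], [0.001, -1.0, 0.0]]
contact_force: [-2.9, -3.0, 5.7]
width: 0.0236
```

Emit:
servo_tool(steps="0 0 0 0 0 0 200;0 0 0 0 0 0 150;0 0 0 0 0 0 100;0 0 0 0 0 0 60;0 0 0 0 0 0 60;0 0 0 0 0 0 60;0 0 0 0 0 0 60")

```text
time: 15.15
tool_pos: [0.4412, 0.3122, 0.0543]
tool_rot: [[0.598, 0.0, -0.802], [0.802, 0.0, 0.598], [0.0, -1.0, -0.0]]
contact_force: [-0.1, 0.3, -0.2]
width: 0.0624
```

Raise, then back away in the direction of the start.

Emit:
servo_tool(steps="0 0 0 0 -0.03 0 60;0 0 0 0 -0.06 0 60;0 0 0 0 -0.08 0 60;0 0 0 0 -0.08 0 60;0 0 0 0 -0.08 0 60;0 0 0 0 -0.08 0 60;0 0 0 0 -0.08 0 60;0 0 0 0 -0.06 0 60;0 0 0 0.06 0 0.08 60;0 0 0 0.06 0 0.08 60;0 0 0 0.06 0 0.08 60;0 0 0 0.06 0 0.08 60;0 0 0 0.06 0 0.08 60;0 0 0 0.06 0 0.08 60;0 0 0 0.06 0 0.08 60;0 0 0 0.06 0 0.08 60;0 0 0 0 0 0 60;0 0 0 0 0 0 60")

```text
time: 16.95
tool_pos: [0.3729, 0.5425, 0.2194]
tool_rot: [[0.597, 0.0, -0.802], [0.802, -0.001, 0.597], [-0.0, -1.0, -0.0]]
contact_force: [-0.4, -0.7, 0.6]
width: 0.067
```

Run:
```python
from workcell import *
import cv2
o=get_obs();print(o['tool_pos'],o['contact_force'])
p,d=snapshot('side');p=p[130:280,270:430,::-1];cv2.imwrite('pics/side7.png',cv2.resize(p,None,fx=4,fy=4))
p,d=snapshot('top');import numpy as np;np.save('top7.npy',p);p=p[170:320,260:460,::-1];cv2.imwrite('pics/top7.png',cv2.resize(p,None,fx=4,fy=4,interpolation=cv2.INTER_CUBIC))
```

```text
[0.37292568 0.54253338 0.21943693] [-0.40771281 -0.65659506  0.58067958]
```

View pics/side7.png

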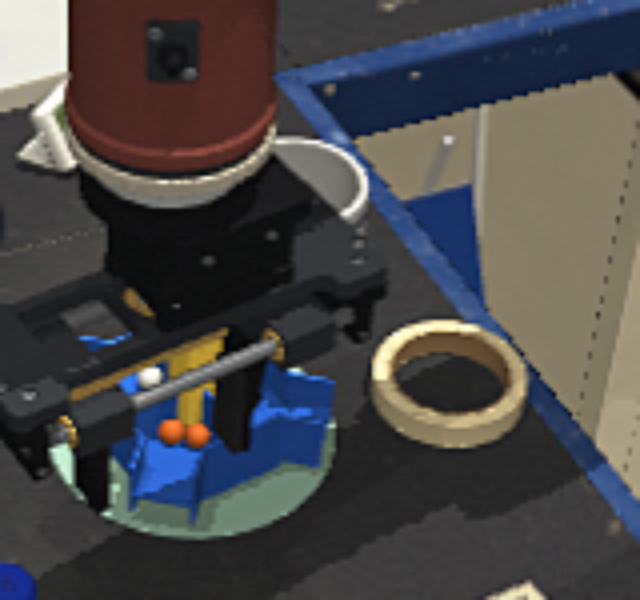

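View pics/top7.png

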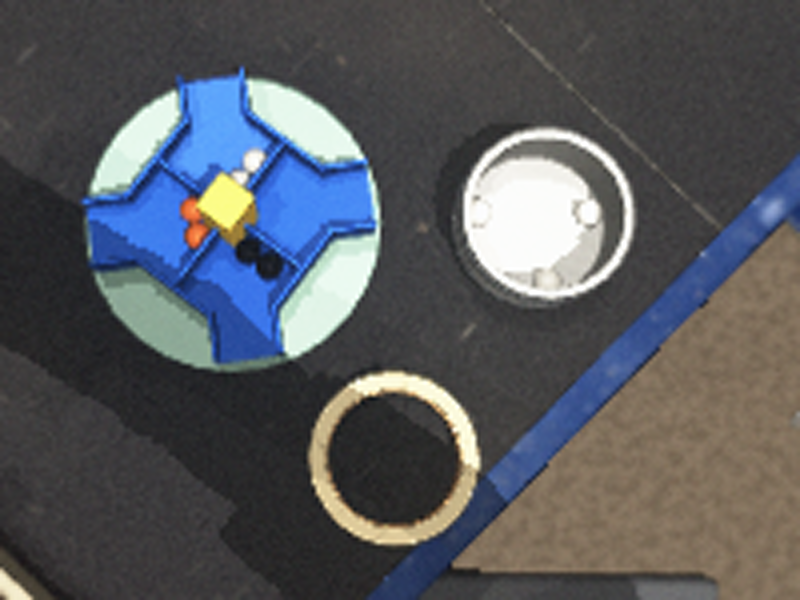

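```bash
python3 -c "
from workcell import *
print(sign_off())"
```

```text
the job is handed in; nothing more can be done
None
```

The job is done and handed in at about 17 s of the 59 s allowed. sign_off reports no verdict, so the results below come from my own last checks.

I gripped the yellow stem, lifted the box and leaned it to about 42 degrees toward the white corner, holding the spout tip over the jar. Then I levelled it, set it back on the mat, let go and drew the arm clear.

**Last top picture:**
- Three white balls lie in the jar, at enlarged-crop pixels (480,212), (587,212) and (547,280). The white compartment is empty.
- Two steel, two amber and two black balls are in their own compartments.
- The box sits on the mat within about a pixel of where it started.
- The jar and tape roll look unmoved.

**Release:** The contact force was near zero after letting go.

**Not fully checked:**
- While pouring, I could pick out only two of the white balls at once because the arm hid the rest. The count of three comes from the final picture.
- The timer and the red-capped bottle were outside the final top crop. I did not re-measure them, and the arm never came near them.

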